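# Zero the lens meter and hold the heavy flint cell on its rest

### The job

First turn the lens meter's power drum anticlockwise (seen from above) back to its zero stop. The two lens cells in the white block look alike, but one holds dense flint glass: lift each in turn clear of the block to feel which is heavier, put the lighter one back in a pocket of the block, and hold the heavier one level and centred over the meter's sprung lens rest, pressed lightly down so that the rest sinks about half of its travel. Finish while still gripping it there; do not tip a cell over or disturb the things lying around.

Things in the scene. Friction and masses are not known exactly. Their poses are not given: they have to be found in the camera images.
- lens_meter: lens meter: a low white and grey case, 160 mm (x) by 240 mm (y), fixed to the bench. Origin on the bench under the case, its +x to the back, +y to the left. The grey deck is flat at z = 45 mm; a white readout housing 36 mm deep and 190 mm wide runs along the back edge (x from 46 mm) up to z = 91 mm. Power drum at (-20, +56) mm, lens rest at (-20, -56) mm in this frame
- power_drum (a joint): power drum angle, rad: 0 at the zero stop, up to 1.5; it grows as the drum turns clockwise seen from above, so zeroing turns it anticlockwise. Light friction (about 0.06 N m), no spring: it stays where it is left. It starts between 0.6 and 1.35
- drum_grip (a point): on the axis of the power drum, 10 mm below the top of its black finger bar (the top is 81 mm above the bench). The bar stands across the drum (a 60 mm disc): 50 mm long, 14 mm thick, 24 mm high. The point's x axis runs along the bar and turns with it (along the meter's x at 0)
- lens_rest (a joint): how far the sprung lens rest is pushed down, m: 0 free, 0.008 at the bottom. It takes about 4 N to start and about 7 N to reach the bottom
- rest_top (a point): centre of the flat top of the lens rest, a steel plunger of 41 mm diameter that stands 17 mm above the deck (62 mm above the bench) when free and sinks straight down
- cell_block: white storage block 90 mm (x) by 180 mm (y), 14 mm high, fixed to the bench, with two round pockets of 64 mm diameter and 6 mm depth, 100 mm apart along its y. Origin on the bench under its centre
- pocket_left (a point): centre of the floor of the pocket at the block's +y side, 8 mm above the bench
- pocket_right (a point): centre of the floor of the pocket at the block's -y side, 8 mm above the bench
- cell_a: one of two lens cells: an upright aluminium ring, 56 mm outer diameter, 38 mm high, with a thick, slightly loose lens inside. Origin at the centre of its underside. The underside has a recess, 46 mm wide and 6 mm deep, that goes over the lens rest until its floor meets the top of the rest. Cells weigh 170 to 350 g; one is at least 100 g heavier, and which one changes from run to run
- cell_b: the other lens cell, of the same size and look as cell_a, in the other pocket; either may be the heavier
- coverslip_box: bystander: small square box with a lid, 36 mm wide, 20 mm high, near the front of the meter
- lens_tissue: bystander: booklet of lens tissue, 79 x 100 x 10 mm, near the front of the block
- bottle_ethanol: bystander: screw-cap bottle, 56 mm across, 105 mm high, at the back
- bottle_stain: bystander: small amber screw-cap bottle, 34 mm across, 78 mm high, at the back
Things that resemble listed ones, but are neither listed nor needed, are in the scene too. Leave any pink or red look-alike of the cell_b alone.

How it is judged:
On the way, in this order (a step that is already met when the one before it is completed fails the run):
1. the power drum is back at its zero stop (value of joint power_drum below 0.05 rad), for 0.2 s.
2. the lighter lens cell has been lifted clear in the fingers (the heavier one may be tried before or after it) (((distance between light_glass_c0 and cell_a below 0.03 m and height (world z) of cell_a above 0.03 m and contact force between the fingers and cell_a above 12 N and contact force between cell_a and lens_meter below 0.05 N and contact force between cell_a and cell_block below 0.05 N) or (distance between light_glass_c0 and cell_b below 0.03 m and height (world z) of cell_b above 0.03 m and contact force between the fingers and cell_b above 12 N and contact force between cell_b and lens_meter below 0.05 N and contact force between cell_b and cell_block below 0.05 N))), for 0.2 s.
3. after that, the heavier lens cell is lifted clear in the fingers (((distance between dense_glass_c0 and cell_a below 0.03 m and height (world z) of cell_a above 0.03 m and contact force between the fingers and cell_a above 12 N and contact force between cell_a and lens_meter below 0.05 N and contact force between cell_a and cell_block below 0.05 N) or (distance between dense_glass_c0 and cell_b below 0.03 m and height (world z) of cell_b above 0.03 m and contact force between the fingers and cell_b above 12 N and contact force between cell_b and lens_meter below 0.05 N and contact force between cell_b and cell_block below 0.05 N))), for 0.2 s.
At the end, for the whole second after the job is handed in: The fingers hold the heavier cell level, at rest and within 4.5 mm of the lens rest's axis, the rest pushed down over 2 mm of its 8; the lighter cell stands released on the floor of a pocket; the drum is within 0.05 rad of its zero stop (((distance between dense_glass_c0 and cell_a below 0.03 m and contact force between the fingers and cell_a above 12 N and value of joint lens_rest above 0.002 m and contact force between cell_a and lens_meter above 1.5 N and horizontal distance between cell_a and rest_top below 0.0045 m and angle between cell_a's own z axis and vertical below 0.12 rad and linear speed of cell_a below 0.02 m/s and ((horizontal distance between cell_b and pocket_left below 0.006 m and height (world z) of cell_b below 0.012 m) or (horizontal distance between cell_b and pocket_right below 0.006 m and height (world z) of cell_b below 0.012 m)) and angle between cell_b's own z axis and vertical below 0.08 rad and contact force between the fingers and cell_b below 0.1 N and value of joint power_drum below 0.05 rad) or (distance between dense_glass_c0 and cell_b below 0.03 m and contact force between the fingers and cell_b above 12 N and value of joint lens_rest above 0.002 m and contact force between cell_b and lens_meter above 1.5 N and horizontal distance between cell_b and rest_top below 0.0045 m and angle between cell_b's own z axis and vertical below 0.12 rad and linear speed of cell_b below 0.02 m/s and ((horizontal distance between cell_a and pocket_left below 0.006 m and height (world z) of cell_a below 0.012 m) or (horizontal distance between cell_a and pocket_right below 0.006 m and height (world z) of cell_a below 0.012 m)) and angle between cell_a's own z axis and vertical below 0.08 rad and contact force between the fingers and cell_a below 0.1 N and value of joint power_drum below 0.05 rad))); the arm keeps its last pose, push and grip.
It fails at once if a lens cell is tipped by more than 0.6 rad (angle between any of cell_a, cell_b's own z axis and vertical above 0.6 rad).
It fails at once if a lens cell is pressed or knocked on the lens meter with more than 25 N (contact force between any of cell_a, cell_b and lens_meter above 25 N).
It fails at once if a bystander is moved by more than 40 mm (distance of any of coverslip_box, lens_tissue, bottle_ethanol, bottle_stain from where it was at the start of the episode above 0.04 m).
It also fails if it takes over 67 s, if anything falls off the work surface, if the arm or the gripper's body presses on something with over 40 N, if the wrist force passes 120 N, or if a joint passes its speed limit or range.

### The arm

A 6-joint arm with a two-finger parallel gripper is mounted at the origin on a cart in front of the work surface, level with it; the furniture and walls round the work are solid. World frame = base frame: x ahead of the robot, y to its left, z up, the work surface at z = 0. Lengths are in m, angles in rad, forces in N, time in s.
With the tool pointing down it reaches from about 0.275 to 0.75 m from the base axis. Payload 10.2 kg.
Tool frame: the origin (TCP) lies between the finger pads; the fingertips stand 19 mm ahead of it and the grasp point (between the pads) is the TCP (r.tip_extent is the distance from the TCP to the fingertips, in m); z points along the fingers, y is the line along which they close (so a half turn about z gives the same grasp; the last joint's range is limited). The gripper opens to 85 mm and grips with 20 to 120 N. Pads are 22 mm wide; open, the fingers measure 114 mm over their backs; the gripper's body (76 mm by 85 mm) begins 54 mm behind the grasp point. The pads swing forward as they close: fully open they stand 13 mm farther back than shut.
Start: joints at [-1.441, 0.313, 1.498, -0, 1.331, -0.223], TCP at [0.181, -0.493, 0.25] pointing down, gripper open.
Joint ranges: [-2.94, 2.94], [-0.97, 2.17], [0.19, 2.56], [-1.23, 4.37], [0.02, 3.11], [-2.88, 2.88]. Speed limits (rad/s): [2.39, 2.39, 3.01, 3.14, 3.14, 3.14].

### API

Orientations are given as a rotation vector (axis times angle).
In Python, from station import state, viewer, r, spotter gives the robot as it stands.
- The arm moves only by the tool carry_out, never from a script. Its argument "rows" is a list of rows, each a list of 2 entries, a list of its own where there are three numbers: the shift along the tool's x, y, z in m, then the turn, a rotation vector about the tool's x, y, z in degrees. A call has 1 to 8 rows; each row is the pose to reach, as a shift and turn from the pose commanded when the call began, along the tool's axes at that moment; what a row does not reach only later rows make up. A row lasts 1/8 s, in which the tool goes at most 62.5 mm and 10.7 degrees, less where a joint would pass 70% of its speed; a pose out of reach is approached as far as the arm can. A call with a gripper value outside its range is refused whole. "gripper" is the finger opening in m, from 0 to 0.0854, set as the call begins (left out, the last holds). The fingers move at their own pace and stop on an object; "grip_force" is the grip in N (left out, the last holds). Time passes only in rows, so rows that repeat a pose let the fingers close. It gives the time, the measured TCP pose, the force, the opening and the grip force at its end, in the units of the state.
- state(): the state, without advancing time (a new reading comes with each control period).
- viewer.capture(name): name is "scene" or "top" or "wrist"; returns (picture, depth): 400x640x3 uint8, red, green, blue; 400x640 float32, m along the optical axis (not along the pixel's ray), 0 where there is no reading.
- viewer.camera_params(name): a dict with "mtx" (3x3 intrinsics, pixels), "k1" (the pictures are not rectified: a ray, as slopes to the right and down, at radius r is drawn at 1 + k1 r^2 times it, then the intrinsics apply), "rvec" (rotation vector, rad) and "tvec" (3), from world to camera coordinates, as OpenCV has them; the wrist camera has in their place "tool_from_camera" (4x4, takes a point from camera to tool coordinates, whose origin is the TCP and whose axes are the flange's). Camera axes: x right, y down, z forward; pixel columns grow to the right and rows downward; lengths in m; the calibration is good to about 2 mm. A picture is of the moment at which its call begins: read the wrist's pose just before it. camera_params takes no time and is no camera call.
- r.close_job(): hands the job in; it is judged then, once.
Trained networks look in the newest picture that a camera, given by its name, has taken for a name from the list of things; names that differ only in an ending like _2 or _b are one class to them, and where a whole thing is asked for, a point or a joint stands for the part that bears it (a point fixed in the world has none). Each returns a list of dicts, best first, with "p" (0 to 1); they miss things now and then, are a little off and sometimes report something else, mostly with a low value. They report only what shows in the picture. A call takes as long as a camera call. They do not tell look-alikes from the thing itself.
- spotter.search_frame(query, camera): "rect" ([left, top, right, bottom] in pixels, round what is visible of it).
- spotter.silhouettes(query, camera): "pixels" (400x640 bool, what is visible of it) and "rect" ([left, top, right, bottom] in pixels, round what is visible of it).
The state is a dict: "time_s": time; "q": joint angles; "dq": joint speeds; "tau": joint torques, N m; "eef_pos": TCP position; "eef_rot": TCP orientation; "wrist_force": force on the tool from outside, world axes, zero at the start; "ft_torque": the same for the moment, N m; "grip_width": finger opening in m; "grip_force": force on a finger pad.
Only numpy, scipy, OpenCV 4.12 (cv2) and the standard library are available. Lean on these libraries where they do the work, as an engineer would, in place of code of your own. Each camera call takes 0.05 s, during which the arm holds its last target. There are 200 camera calls.

## Working session

There is one attempt and no reset: what is moved stays moved. The work goes in short steps, Python scripts to look and compute and a tool call to move; the robot and the scene stay as the last step left them, time stands still between calls to the robot, and variables do not carry over. Pictures are saved under pics/ and viewed, at most 10 in all, crops included, and the job is handed in when it is done.

Besides the shell and the picture viewer there is one more tool, called after "Call:" as name([rows], argument=value, ...), one row to a line, values as JSON. carry_out: Moves the arm, as the interface text tells. Its arguments: {"type":"object","properties":{"rows":{"type":"array"},"gripper":{"type":"number"},"grip_force":{"type":"number"}},"required":["rows"]}

```bash
mkdir -p pics
cat > h.py <<'E'
import numpy as np, cv2
from scipy.spatial.transform import Rotation as R
from station import state, viewer, r, spotter
def cam(name):
    p=viewer.camera_params(name); K=np.array(p["mtx"]); k1=p["k1"]
    if "rvec" in p:
        Rw=R.from_rotvec(np.ravel(p["rvec"])).as_matrix(); t=np.ravel(p["tvec"])
        return K,k1,Rw.T,-Rw.T@t
    s=state(); T=np.array(p["tool_from_camera"]); Rt=R.from_rotvec(s["eef_rot"]).as_matrix()
    return K,k1,Rt@T[:3,:3],Rt@T[:3,3]+np.array(s["eef_pos"])
def rays(c,uv):
    K,k1,Rc,o=c
    n=cv2.undistortPoints(np.float64(uv).reshape(-1,1,2),K,np.array([k1,0,0,0.])).reshape(-1,2)
    return np.c_[n,np.ones(len(n))]@Rc.T
def onplane(c,uv,z):
    d=rays(c,uv); return c[3]+d*((z-c[3][2])/d[:,2])[:,None]
def cloud(c,depth,mask):
    v,u=np.nonzero(mask&(depth>0)); return c[3]+rays(c,np.c_[u,v])*depth[v,u][:,None], np.c_[u,v]
def save(n,im): cv2.imwrite("pics/"+n,im[:,:,::-1])
E
python3 - <<'E'
from h import *
s=state(); print({k:np.round(v,3) for k,v in s.items()})
for n in("top","scene"):
    c=cam(n); im,d=viewer.capture(n); save(n+"0.png",im); print(n,c[3].round(3),(d>0).mean())
    for q in("lens_meter","power_drum","rest_top","cell_block","cell_a","coverslip_box","lens_tissue","bottle_ethanol","bottle_stain"):
        for o in spotter.silhouettes(q,n)[:4]:
            P,_=cloud(c,d,o["pixels"])
            print(q,round(o["p"],2),np.round(o["rect"]),len(P),np.median(P,0).round(3),np.percentile(P[:,2],95).round(3))
E
```

```text
{'time_s': np.float64(0.0), 'q': array([-1.441,  0.313,  1.498,  0.   ,  1.331, -0.223]), 'dq': array([-0.001, -0.   , -0.   ,  0.   , -0.   , -0.   ]), 'tau': array([-2.0000e-03, -4.1228e+01, -2.5975e+01, -0.0000e+00,  4.0000e-03,
       -0.0000e+00]), 'eef_pos': array([ 0.181, -0.492,  0.25 ]), 'eef_rot': array([-3.092, -0.551, -0.   ]), 'wrist_force': array([ 0.177,  1.269, -0.604]), 'ft_torque': array([-0.027, -0.056, -0.032]), 'grip_force': np.float64(0.0), 'grip_width': np.float64(0.085)}
top [0.393 0.018 1.028] 0.9959375
lens_meter 0.82 [188. 188. 284. 260.] 5618 [0.466 0.23  0.048] 0.094
power_drum 0.89 [198. 217. 224. 242.] 398 [0.446 0.292 0.061] 0.084
power_drum 0.58 [380. 144. 399. 162.] 231 [ 0.656 -0.166  0.063] 0.082
rest_top 0.71 [247. 228. 263. 243.] 190 [0.437 0.181 0.064] 0.067
rest_top 0.29 [250. 262. 264. 278.] 176 [0.347 0.18  0.022] 0.025
cell_block 0.83 [329. 195. 400. 235.] 1476 [ 0.495 -0.097  0.016] 0.019
cell_a 0.79 [414. 222. 433. 243.] 311 [ 0.457 -0.258  0.038] 0.042
cell_a 0.74 [334. 200. 357. 224.] 236 [ 0.498 -0.047  0.047] 0.051
cell_a 0.74 [380. 24
[... 571 characters left out ...]
.064
cell_block 0.68 [312. 188. 374. 226.] 756 [ 0.473 -0.066  0.014] 0.016
cell_a 0.84 [373. 163. 392. 184.] 375 [ 0.452 -0.242  0.027] 0.038
cell_a 0.82 [382. 183. 408. 208.] 461 [ 0.381 -0.16   0.026] 0.039
cell_a 0.82 [324. 156. 344. 176.] 326 [ 0.596 -0.226  0.026] 0.039
cell_a 0.75 [347. 180. 366. 198.] 223 [ 0.48  -0.127  0.033] 0.046
coverslip_box 0.83 [342. 291. 363. 314.] 381 [0.344 0.185 0.02 ] 0.022
lens_tissue 0.79 [356. 212. 401. 250.] 943 [ 0.378 -0.042  0.01 ] 0.011
lens_tissue 0.27 [300. 262. 322. 284.] 349 [0.434 0.189 0.062] 0.064
bottle_ethanol 0.67 [258. 162. 281. 206.] 837 [0.665 0.    0.062] 0.105
bottle_stain 0.52 [294. 150. 310. 178.] 323 [ 0.654 -0.161  0.044] 0.078
```

Run:
```python
import cv2
im=cv2.imread("pics/top0.png")[110:310,170:470]
cv2.imwrite("pics/top0c.png",cv2.resize(im,None,fx=2.6,fy=2.6,interpolation=cv2.INTER_CUBIC))
```

```text
(no output)
```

View pics/top0c.png

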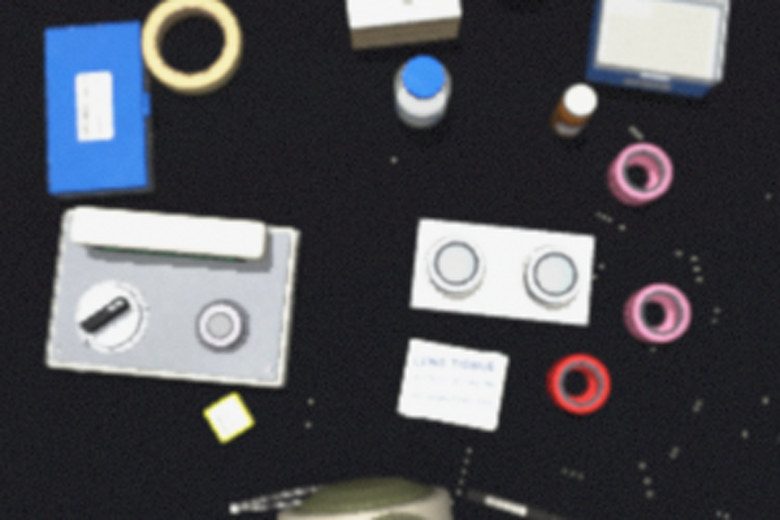

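```bash
cat >> h.py <<'E'
def yaw(): 
    M=R.from_rotvec(state()["eef_rot"]).as_matrix(); return np.degrees(np.arctan2(M[1,0],M[0,0]))
def rows(p,yw,n):
    "rows from present pose to world p, tool down with yaw yw (deg)"
    s=state(); R0=R.from_rotvec(s["eef_rot"]); p0=np.array(s["eef_pos"])
    Rt=R.from_euler("z",yw,degrees=True)*R.from_euler("x",180,degrees=True)
    d=R0.inv().apply(np.array(p)-p0)
    rv=(R0.inv()*Rt).as_rotvec(degrees=True)
    print("shift",d.round(4),"turn",rv.round(2),"per row",(d/n).round(4),(rv/n).round(2))
E
python3 - <<'E'
from h import *
print(np.round(viewer.camera_params("wrist")["tool_from_camera"],3), np.round(viewer.camera_params("wrist")["mtx"],1),yaw())
rows((0.42,-0.095,0.28),90,8)
# meter/block outlines from top for yaw
c=cam("top"); im,d=viewer.capture("top")
for q,z in(("lens_meter",.045),("cell_block",.014)):
    o=spotter.silhouettes(q,"top")[0]; P,uv=cloud(c,d,o["pixels"])
    k=abs(P[:,2]-z)<.008; print(q,cv2.minAreaRect(np.float32(P[k,:2])))
E
```

```text
[[-0.001 -0.956 -0.292  0.076]
 [ 1.    -0.001  0.     0.001]
 [-0.    -0.292  0.956 -0.123]
 [ 0.     0.     0.     1.   ]] [[312.5   0.  317.8]
 [  0.  312.5 197.7]
 [  0.    0.    1. ]] 20.21588475522097
shift [ 0.3613 -0.2907 -0.0297] turn [ -0.    -0.   -69.78] per row [ 0.0452 -0.0363 -0.0037] [-0.   -0.   -8.72]
lens_meter ((0.466635525226593, 0.2368726134300232), (0.2393203228712082, 0.15976107120513916), 85.84121704101562)
cell_block ((0.49820446968078613, -0.09941770881414413), (0.18014265596866608, 0.0905727669596672), 84.08441925048828)
```

Call:
carry_out([
  [[0.045,-0.036,-0.004],[0,0,-8.7]],
  [[0.09,-0.073,-0.007],[0,0,-17.4]],
  [[0.135,-0.109,-0.011],[0,0,-26]],
  [[0.181,-0.145,-0.015],[0,0,-35]],
  [[0.226,-0.182,-0.019],[0,0,-43.5]],
  [[0.271,-0.218,-0.022],[0,0,-52]],
  [[0.316,-0.254,-0.026],[0,0,-61]],
  [[0.361,-0.291,-0.03],[0,0,-69.8]],
])

```text
time_s: 2.15
eef_pos: [0.4203, -0.0931, 0.2807]
eef_rot: [2.215, 2.227, 0.0]
wrist_force: [1.1, -0.2, 0.1]
grip_width: 0.0859
grip_force: 0.0
```

```bash
cat > blk.py <<'E'
from h import *
print(np.round(state()["eef_pos"],4),yaw())
c=cam("wrist"); im,d=viewer.capture("wrist"); save("w%.2f.png"%state()["time_s"],im)
for q,zt in(("cell_a",.046),("rest_top",.062),("power_drum",.081),("cell_block",.014),("lens_meter",.045)):
    for o in spotter.silhouettes(q,"wrist")[:5]:
        P,uv=cloud(c,d,o["pixels"]); 
        if len(P)<300: continue
        z=np.percentile(P[:,2],95); k=abs(P[:,2]-zt)<.006
        if k.sum()<50: continue
        m=o["pixels"].astype(np.uint8)*0; m[uv[k][:,1],uv[k][:,0]]=1
        cc=max(cv2.findContours(m,cv2.RETR_EXTERNAL,cv2.CHAIN_APPROX_NONE)[0],key=len).reshape(-1,2)
        T=np.float32(onplane(c,cc,zt)[:,:2])
        ci=cv2.minEnclosingCircle(T); 
        print(q,round(o["p"],2),np.round(o["rect"]),"z95",z.round(4),"circle",np.round(ci[0],4),round(ci[1],4),"rect",[np.round(x,4) for x in cv2.minAreaRect(T)])
E
python3 blk.py
python3 - <<'E'
from h import *
rows((0.38,0.25,0.28),117,8)
E
```

```text
[ 0.4203 -0.0931  0.2807] 90.2963696658418
cell_a 0.9 [352. 184. 394. 236.] z95 0.0466 circle [ 0.4925 -0.1477] 0.0287 rect [array([ 0.4925, -0.1475]), array([0.0555, 0.0557]), np.float64(0.2546)]
cell_a 0.87 [362. 105. 416. 156.] z95 0.0468 circle [ 0.5029 -0.0494] 0.0286 rect [array([ 0.5028, -0.0498]), array([0.0561, 0.0535]), np.float64(0.563)]
cell_block 0.85 [336.  90. 424. 238.] z95 0.0152 circle [ 0.4992 -0.1001] 0.0987 rect [array([ 0.4986, -0.1002]), array([0.1796, 0.0914]), np.float64(84.488)]
shift [ 3.455e-01 -3.980e-02  2.000e-04] turn [-2.000e-02  0.000e+00 -2.709e+01] per row [ 0.0432 -0.005   0.    ] [-0.    0.   -3.39]
```

Call:
carry_out([
  [[0.043,-0.005,0],[0,0,-3.4]],
  [[0.086,-0.01,0],[0,0,-6.8]],
  [[0.13,-0.015,0],[0,0,-10.2]],
  [[0.173,-0.02,0],[0,0,-13.5]],
  [[0.216,-0.025,0],[0,0,-17]],
  [[0.259,-0.03,0],[0,0,-20.3]],
  [[0.302,-0.035,0],[0,0,-23.7]],
  [[0.345,-0.04,0],[0,0,-27]],
])

```text
time_s: 3.45
eef_pos: [0.3799, 0.2502, 0.2803]
eef_rot: [1.643, 2.677, 0.0]
wrist_force: [0.8, -0.6, 0.5]
grip_width: 0.0849
grip_force: 0.0
```

```bash
python3 blk.py
python3 - <<'E'
from h import *
c=cam("wrist"); im,d=viewer.capture("wrist")
m=np.zeros(d.shape,bool); o=spotter.silhouettes("power_drum","wrist")[0]
P,uv=cloud(c,d,o["pixels"]); P2=onplane(c,uv,.081)
I=im[uv[:,1],uv[:,0]].max(1); k=(P[:,2]>.074)&(I<110)
k2=(P[:,2]>.074)
for kk in(k,k2):
    print(kk.sum(),np.percentile(P[kk,2],[50,95]),cv2.minAreaRect(np.float32(P2[kk,:2])))
    C=np.cov(P2[kk,:2].T); w,v=np.linalg.eigh(C); print(np.degrees(np.arctan2(v[1,1],v[0,1])),P2[kk].mean(0))
E
python3 -c "
import cv2,glob
f=sorted(glob.glob('pics/w*.png'))[-1];im=cv2.imread(f);print(f)
cv2.imwrite('pics/meter.png',im)"
```

```text
[0.3799 0.2502 0.2803] 116.92813434165896
cell_a 0.22 [361. 130. 415. 191.] z95 0.0812 circle [0.4196 0.302 ] 0.0092 rect [array([0.4193, 0.3021]), array([0.0181, 0.0023]), np.float64(75.9622)]
rest_top 0.86 [318. 224. 351. 258.] z95 0.0635 circle [0.4376 0.1845] 0.021 rect [array([0.4375, 0.1845]), array([0.0383, 0.0405]), np.float64(26.8547)]
power_drum 0.87 [361. 135. 414. 190.] z95 0.0812 circle [0.4453 0.295 ] 0.0252 rect [array([0.4455, 0.2952]), array([0.0147, 0.05  ]), np.float64(34.87)]
cell_block 0.59 [283. 330. 324. 355.] z95 0.0149 circle [ 0.4895 -0.017 ] 0.0315 rect [array([ 0.4876, -0.0087]), array([0.0627, 0.0252]), np.float64(13.3182)]
cell_block 0.53 [212. 297. 270. 360.] z95 0.0106 circle [ 0.3825 -0.0407] 0.0588 rect [array([ 0.3821, -0.0397]), array([0.0941, 0.0752]), np.float64(80.5866)]
lens_meter 0.92 [274.  90. 487. 313.] z95 0.091 circle [0.4654 0.2388] 0.137 rect [array([0.4649, 0.2383]), array([0.2334, 0.1549]), np.float64(85.2365)]
526 [0.08040851 0.08178526] ((0.44476234912872314, 0.2953447997570038), (0.013871997594833374, 0.048628829419612885), 34.97958755493164)
124.0443443921431 [0.44339843 0.29702737 0.081     ]
648 [0.08040851 0.08186182] ((0.4456001818180084, 0.29498714208602905), (0.014834892004728317, 0.05021097511053085), 34.979591369628906)
124.89612674650421 [0.44534649 0.29547515 0.081     ]
pics/w3.50.png
```

View pics/meter.png

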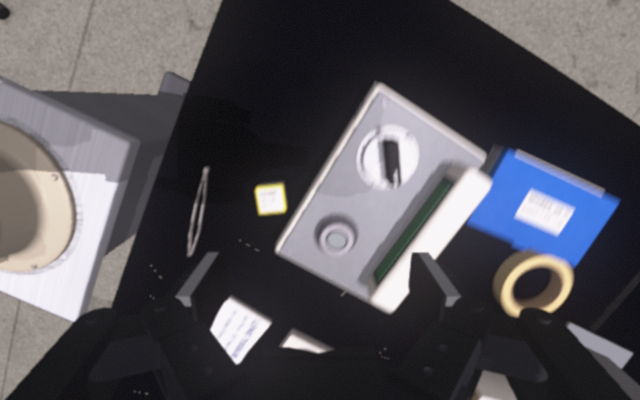

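Run:
```python
from h import *
rows((0.4455,0.295,0.13),125,4)
```

```text
shift [0.0115 0.0792 0.1504] turn [ 0.01  0.01 -8.13] per row [0.0029 0.0198 0.0376] [ 0.    0.   -2.03]
```

Call:
carry_out([
  [[0.003,0.026,0.04],[0,0,-2]],
  [[0.007,0.052,0.085],[0,0,-4]],
  [[0.01,0.072,0.125],[0,0,-6]],
  [[0.0115,0.0792,0.15],[0,0,-8.1]],
  [[0.0115,0.0792,0.165],[0,0,-8.1]],
  [[0.0115,0.0792,0.185],[0,0,-8.1]],
  [[0.0115,0.0792,0.198],[0,0,-8.1]],
], gripper=0.055)

```text
time_s: 4.72
eef_pos: [0.4449, 0.2958, 0.0821]
eef_rot: [1.45, 2.787, 0.0]
wrist_force: [-0.5, 0.2, -0.6]
grip_width: 0.0548
grip_force: 0.0
```

Call:
carry_out([
  [[0,0,0],[0,0,0]],
  [[0,0,0],[0,0,0]],
  [[0,0,0],[0,0,0]],
  [[0,0,0],[0,0,0]],
  [[0,0,0],[0,0,0]],
], gripper=0.0, grip_force=25)

```text
time_s: 5.35
eef_pos: [0.445, 0.2963, 0.0833]
eef_rot: [1.447, 2.787, 0.001]
wrist_force: [-1.3, -1.9, 5.7]
grip_width: 0.0137
grip_force: 27.9
```

Run:
```python
from h import *
s=state();print(s["eef_pos"],yaw(),s["wrist_force"],s["ft_torque"],s["grip_width"],s["grip_force"])
rows((0.4455,0.295,0.082),176,6)
```

```text
[0.44504173 0.29631128 0.08326844] 125.11949666611109 [-1.33514109 -1.89017343  5.71738277] [-0.43616298  0.38888274 -0.02740412] 0.013660337445216478 27.93590158224106
shift [-0.0013 -0.0004  0.0013] turn [ 2.000e-02  5.000e-02 -5.088e+01] per row [-0.0002 -0.0001  0.0002] [ 0.    0.01 -8.48]
```

Call:
carry_out([
  [[0,0,-0.003],[0,0,-4]],
  [[0,0,-0.003],[0,0,-12]],
  [[0,0,-0.003],[0,0,-21]],
  [[0,0,-0.003],[0,0,-30]],
  [[0,0,-0.003],[0,0,-39]],
  [[0,0,-0.003],[0,0,-45]],
  [[0,0,-0.003],[0,0,-49]],
  [[0,0,-0.003],[0,0,-51]],
])

```text
time_s: 6.35
eef_pos: [0.4443, 0.2951, 0.0836]
eef_rot: [-0.104, -3.137, 0.004]
wrist_force: [2.9, -4.8, -13.7]
grip_width: 0.0132
grip_force: 28.0
```

Run:
```python
from h import *
s=state();print(s["eef_pos"],yaw(),s["wrist_force"],s["ft_torque"],s["grip_width"],s["grip_force"])
```

```text
[0.44425903 0.29514668 0.08363599] 176.18834623048457 [  2.93932141  -4.81775896 -13.74868094] [-0.86772271 -0.49000931 -0.33085194] 0.0131626335362088 27.95434445142746
```

Call:
carry_out([
  [[0,0,0.002],[0,0,-1.5]],
  [[0,0,0.002],[0,0,-3]],
  [[0,0,0.002],[0,0,-3]],
  [[0,0,0.002],[0,0,-3]],
])

```text
time_s: 6.85
eef_pos: [0.4444, 0.2953, 0.0836]
eef_rot: [-0.028, -3.14, 0.003]
wrist_force: [-4.4, -9.2, 4.0]
grip_width: 0.0134
grip_force: 46.0
```

Run:
```python
from h import *
s=state();print(s["eef_pos"],yaw(),s["wrist_force"],s["ft_torque"],s["grip_width"],s["grip_force"])
```

```text
[0.44439839 0.29526652 0.08357034] 178.9676287564603 [-4.4283909  -9.15843696  4.00471947] [-1.50454502  0.53240024 -1.23912167] 0.013411754200770013 46.035085609182715
```

Call:
carry_out([
  [[0,0,0],[0,0,0]],
  [[0,0,0],[0,0,0]],
  [[0,0,0],[0,0,0]],
  [[0,0,-0.02],[0,0,0]],
  [[0,0,-0.06],[0,0,0]],
  [[0,0,-0.11],[0,0,0]],
  [[0,0,-0.15],[0,0,0]],
  [[0,0,-0.15],[0,0,0]],
], gripper=0.085)

```text
time_s: 7.85
eef_pos: [0.4458, 0.2968, 0.2363]
eef_rot: [0.024, 3.136, 0.004]
wrist_force: [1.1, -0.3, -0.1]
grip_width: 0.085
grip_force: 0.0
```

Run:
```python
from h import *
c=cam("wrist"); im,d=viewer.capture("wrist"); save("m2.png",im)
for q in("power_drum","lens_meter","rest_top"):
    o=spotter.silhouettes(q,"wrist")
    if not o: print("no",q); continue
    P,uv=cloud(c,d,o[0]["pixels"])
    if q=="power_drum":
        P2=onplane(c,uv,.081); kk=P[:,2]>.074
        print(cv2.minAreaRect(np.float32(P2[kk,:2])))
        w,v=np.linalg.eigh(np.cov(P2[kk,:2].T)); print("bar",np.degrees(np.arctan2(v[1,1],v[0,1])))
    elif q=="lens_meter": print(cv2.minAreaRect(np.float32(P[abs(P[:,2]-.045)<.01,:2])))
    else:
        P2=onplane(c,uv,.062); print(P2.mean(0),cv2.minEnclosingCircle(np.float32(P2[:,:2])))
rows((0.4932,-0.149,0.16),175,8)
```

```text
((0.4460417628288269, 0.2944193184375763), (0.013820718973875046, 0.049880534410476685), 85.52335357666016)
bar 175.50042378591215
((0.48278161883354187, 0.2358371913433075), (0.23889288306236267, 0.19091381132602692), 85.48535919189453)
[0.43683516 0.18587823 0.062     ] ((0.43672168254852295, 0.1857711374759674), 0.022558804601430893)
shift [-0.0558 -0.4443  0.0722] turn [-0.06 -0.13  4.12] per row [-0.007  -0.0555  0.009 ] [-0.01 -0.02  0.51]
```

Call:
carry_out([
  [[-0.007,-0.0555,0.005],[0,0,0.5]],
  [[-0.014,-0.111,0.01],[0,0,1]],
  [[-0.021,-0.167,0.02],[0,0,1.5]],
  [[-0.028,-0.222,0.03],[0,0,2]],
  [[-0.035,-0.278,0.04],[0,0,2.5]],
  [[-0.042,-0.333,0.05],[0,0,3]],
  [[-0.049,-0.389,0.06],[0,0,3.5]],
  [[-0.0555,-0.444,0.072],[0,0,4.1]],
])

```text
time_s: 9.05
eef_pos: [0.4931, -0.1502, 0.16]
eef_rot: [-0.137, -3.137, -0.001]
wrist_force: [1.3, 0.1, -0.3]
grip_width: 0.0854
grip_force: 0.0
```

```bash
python3 blk.py
python3 - <<'E'
from h import *
rows((0.4925,-0.1480,0.037),175,5)
E
```

```text
[ 0.4931 -0.1502  0.16  ] 174.9838946660281
cell_a 0.82 [397. 156. 480. 234.] z95 0.0464 circle [ 0.502  -0.0511] 0.0291 rect [array([ 0.5022, -0.0509]), array([0.057 , 0.0557]), np.float64(43.2507)]
cell_a 0.81 [285. 153. 353. 229.] z95 0.0466 circle [ 0.4923 -0.1492] 0.0283 rect [array([ 0.4924, -0.1492]), array([0.0543, 0.0556]), np.float64(84.9194)]
cell_block 0.77 [271. 137. 479. 238.] z95 0.0149 circle [ 0.4988 -0.1004] 0.1003 rect [array([ 0.4984, -0.1002]), array([0.1807, 0.091 ]), np.float64(84.4145)]
lens_meter 0.68 [594.  30. 639. 216.] z95 0.0404 circle [0.5114 0.1151] 0.0239 rect [array([0.5124, 0.1103]), array([0.0475, 0.0135]), np.float64(12.2889)]
shift [ 0.0006 -0.0007  0.1239] turn [ 0.04 -0.05  0.07] per row [ 0.0001 -0.0001  0.0248] [ 0.01 -0.01  0.01]
```

Call:
carry_out([
  [[0.0006,0,0.05],[0,0,0]],
  [[0.0006,0,0.09],[0,0,0]],
  [[0.0006,0,0.115],[0,0,0]],
  [[0.0006,0,0.123],[0,0,0]],
  [[0.0006,0,0.123],[0,0,0]],
])

```text
time_s: 9.98
eef_pos: [0.4931, -0.1479, 0.0387]
eef_rot: [0.135, 3.138, -0.0]
wrist_force: [0.9, -0.1, 0.1]
grip_width: 0.085
grip_force: 0.0
```

Call:
carry_out([
  [[0,0,0],[0,0,0]],
  [[0,0,0],[0,0,0]],
  [[0,0,0],[0,0,0]],
  [[0,0,0],[0,0,0]],
], gripper=0.0, grip_force=40)

```text
time_s: 10.48
eef_pos: [0.4934, -0.1486, 0.0397]
eef_rot: [0.136, 3.137, -0.001]
wrist_force: [-3.1, 1.9, 7.7]
grip_width: 0.0555
grip_force: 41.2
```

Call:
carry_out([
  [[0,0,-0.01],[0,0,0]],
  [[0,0,-0.03],[0,0,0]],
  [[0,0,-0.05],[0,0,0]],
  [[0,0,-0.06],[0,0,0]],
  [[0,0,-0.06],[0,0,0]],
  [[0,0,-0.06],[0,0,0]],
  [[0,0,-0.06],[0,0,0]],
  [[0,0,-0.06],[0,0,0]],
])

```text
time_s: 11.48
eef_pos: [0.4927, -0.1483, 0.0979]
eef_rot: [-0.137, -3.138, -0.001]
wrist_force: [0.5, -2.2, -2.0]
grip_width: 0.0552
grip_force: 43.1
```

Run:
```python
from h import *
for i in range(6):
    im,d=viewer.capture("wrist"); s=state(); print(s["eef_pos"].round(4),s["wrist_force"].round(2),s["ft_torque"].round(3),round(s["grip_width"],4),round(s["grip_force"],1),s["tau"].round(2)[1:3])
save("held1.png",im)
```

```text
[ 0.4928 -0.1483  0.098 ] [ 0.65  0.15 -1.75] [-0.021 -0.068  0.005] 0.0558 43.1 [-44.1 -21.5]
[ 0.4928 -0.1484  0.0981] [ 0.31 -0.31 -2.1 ] [-0.003 -0.008  0.002] 0.0557 43.1 [-44.09 -21.51]
[ 0.4928 -0.1484  0.0981] [-0.42  0.7  -1.82] [ 0.021 -0.012  0.038] 0.0558 43.1 [-44.09 -21.52]
[ 0.4929 -0.1484  0.0982] [ 0.5   0.61 -1.97] [-0.02  -0.022  0.02 ] 0.0558 43.1 [-44.09 -21.52]
[ 0.4929 -0.1484  0.0982] [-0.53  0.32 -2.74] [-0.005 -0.016 -0.028] 0.0556 43.1 [-44.1  -21.53]
[ 0.4929 -0.1484  0.0982] [ 0.35  0.84 -2.41] [ 0.047  0.042 -0.01 ] 0.0559 43.1 [-44.11 -21.53]
```

View pics/held1.png

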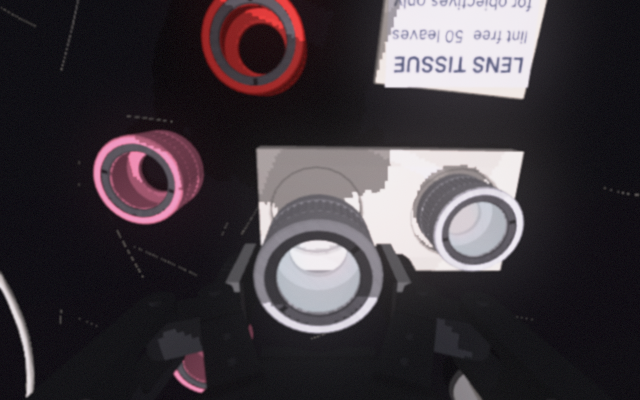

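Call:
carry_out([
  [[0,0,0.02],[0,0,0]],
  [[0,0,0.04],[0,0,0]],
  [[0,0,0.052],[0,0,0]],
  [[0,0,0.057],[0,0,0]],
  [[0,0,0.0595],[0,0,0]],
  [[0,0,0.0595],[0,0,0]],
])

```text
time_s: 12.52
eef_pos: [0.4931, -0.1485, 0.0397]
eef_rot: [0.136, 3.138, -0.001]
wrist_force: [-3.9, 1.6, 5.0]
grip_width: 0.0557
grip_force: 43.5
```

Call:
carry_out([
  [[0,0,0],[0,0,0]],
  [[0,0,0],[0,0,0]],
  [[0,0,0],[0,0,0]],
  [[0,0,-0.01],[0,0,0]],
  [[0,0,-0.04],[0,0,0]],
  [[0,0,-0.08],[0,0,0]],
  [[0,0,-0.12],[0,0,0]],
  [[0,0,-0.12],[0,0,0]],
], gripper=0.085)

```text
time_s: 13.52
eef_pos: [0.4941, -0.149, 0.1621]
eef_rot: [0.136, 3.133, -0.005]
wrist_force: [0.2, -0.1, -0.5]
grip_width: 0.0849
grip_force: 0.0
```

```bash
python3 blk.py
python3 - <<'E'
from h import *
for i in range(6):
    viewer.capture("wrist"); s=state(); print(s["wrist_force"].round(2))
rows((0.5022,-0.0505,0.16),175,3)
E
```

```text
[ 0.4941 -0.149   0.1621] 175.02114972195386
cell_a 0.59 [397. 152. 477. 230.] z95 0.0465 circle [ 0.5024 -0.0512] 0.0289 rect [array([ 0.5024, -0.051 ]), array([0.057 , 0.0553]), np.float64(43.3404)]
cell_a 0.58 [288. 152. 352. 229.] z95 0.0466 circle [ 0.492  -0.1487] 0.0283 rect [array([ 0.492 , -0.1492]), array([0.0561, 0.0546]), np.float64(7.6549)]
cell_block 0.86 [270. 130. 478. 233.] z95 0.0149 circle [ 0.4981 -0.1008] 0.0997 rect [array([ 0.4984, -0.1002]), array([0.1806, 0.0908]), np.float64(84.4373)]
lens_meter 0.72 [591.  28. 640. 217.] z95 0.041 circle [0.5059 0.1168] 0.0294 rect [array([0.5075, 0.1098]), array([0.0586, 0.0152]), np.float64(12.5268)]
lens_meter 0.21 [297. 314. 326. 352.] z95 0.0434 circle [ 0.6456 -0.1678] 0.0122 rect [array([ 0.6444, -0.1674]), array([0.0239, 0.0086]), np.float64(67.6222)]
[-0.05  0.61  0.39]
[ 0.26 -0.13  0.11]
[ 0.15  0.34 -0.47]
[ 0.62 -0.52  0.31]
[ 0.22 -0.23  0.06]
[ 0.38 -0.44 -0.37]
shift [-0.0008  0.0983 -0.0014] turn [ 0.01 -0.02  0.01] per row [-0.0003  0.0328 -0.0005] [ 0.   -0.01  0.  ]
```

Call:
carry_out([
  [[0,0.04,0],[0,0,0]],
  [[-0.0005,0.08,0],[0,0,0]],
  [[-0.0008,0.0983,0],[0,0,0]],
  [[-0.0008,0.0983,0.04],[0,0,0]],
  [[-0.0008,0.0983,0.08],[0,0,0]],
  [[-0.0008,0.0983,0.11],[0,0,0]],
  [[-0.0008,0.0983,0.12],[0,0,0]],
  [[-0.0008,0.0983,0.12],[0,0,0]],
])

```text
time_s: 15.12
eef_pos: [0.5024, -0.0508, 0.039]
eef_rot: [-0.137, -3.139, 0.0]
wrist_force: [-0.5, 0.3, 0.3]
grip_width: 0.0849
grip_force: 0.0
```

Call:
carry_out([
  [[0,0,0],[0,0,0]],
  [[0,0,0],[0,0,0]],
  [[0,0,0],[0,0,0]],
  [[0,0,0],[0,0,0]],
], gripper=0.0, grip_force=40)

```text
time_s: 15.62
eef_pos: [0.5029, -0.0507, 0.0403]
eef_rot: [0.137, 3.136, -0.001]
wrist_force: [-1.3, 1.5, 7.6]
grip_width: 0.0558
grip_force: 41.1
```

Call:
carry_out([
  [[0,0,-0.01],[0,0,0]],
  [[0,0,-0.03],[0,0,0]],
  [[0,0,-0.05],[0,0,0]],
  [[0,0,-0.06],[0,0,0]],
  [[0,0,-0.06],[0,0,0]],
  [[0,0,-0.06],[0,0,0]],
  [[0,0,-0.06],[0,0,0]],
  [[0,0,-0.06],[0,0,0]],
])

```text
time_s: 16.62
eef_pos: [0.5021, -0.0505, 0.0984]
eef_rot: [-0.137, -3.138, -0.0]
wrist_force: [-0.1, -0.3, -3.3]
grip_width: 0.0558
grip_force: 43.6
```

Run:
```python
from h import *
for i in range(6):
    im,d=viewer.capture("wrist"); s=state(); print(s["eef_pos"].round(4),s["wrist_force"].round(2),s["ft_torque"].round(3),round(s["grip_width"],4),round(s["grip_force"],1))
c=cam("wrist"); save("held2.png",im)
for o in spotter.silhouettes("cell_a","wrist"):
    P,uv=cloud(c,d,o["pixels"]); z=np.percentile(P[:,2],97); k=abs(P[:,2]-z)<.005
    T=np.float32(onplane(c,uv[k],z)[:,:2]); print(o["rect"],z.round(4),cv2.minEnclosingCircle(T),cv2.minAreaRect(T))
```

```text
[ 0.5021 -0.0505  0.0985] [-0.17  0.67 -3.71] [ 0.003  0.019 -0.02 ] 0.0559 43.6
[ 0.5022 -0.0505  0.0986] [ 0.08 -0.08 -2.56] [-0.01  -0.017 -0.026] 0.0554 43.6
[ 0.5022 -0.0505  0.0986] [ 0.52  0.32 -3.96] [-0.031 -0.026 -0.02 ] 0.0558 43.6
[ 0.5022 -0.0506  0.0987] [ 0.37  0.01 -3.6 ] [ 0.003 -0.044  0.001] 0.0556 43.6
[ 0.5022 -0.0505  0.0988] [ 0.7   0.68 -2.9 ] [0.024 0.005 0.014] 0.0553 43.6
[ 0.5022 -0.0505  0.0988] [ 0.67 -0.37 -3.02] [ 0.024 -0.03  -0.028] 0.056 43.6
[34.2, 3.2, 160.6, 95.2] 0.0386 ((0.3848191201686859, -0.17219826579093933), 0.0289299413561821) ((0.38770028948783875, -0.1724291443824768), (0.0569913350045681, 0.048653583973646164), 82.56129455566406)
[115.8, 169.5, 219.3, 264.5] 0.0467 ((0.4918219745159149, -0.14657150208950043), 0.0287883710116148) ((0.49151092767715454, -0.1467486023902893), (0.056672353297472, 0.05507252365350723), 85.54708099365234)
[2.3, 131.3, 73.7, 219.8] 0.0383 ((0.4566919505596161, -0.24889442324638367), 0.027820339426398277) ((0.4612441956996918, -0.23766520619392395), (0.024878881871700287, 0.05543692409992218), 67.9328384399414)
[45.5, 301.9, 124.8, 370.7] 0.0385 ((0.5906343460083008, -0.2424621880054474), 0.029196390882134438) ((0.5831378698348999, -0.24765470623970032), (0.020604124292731285, 0.05817752331495285), 34.70835876464844)
[254.3, 194.8, 383.5, 332.0] 0.105 ((0.5006209015846252, -0.05063880234956741), 0.028290724381804466) ((0.5003557205200195, -0.05039633810520172), (0.05465636029839516, 0.05579656362533569), 84.97730255126953)
```

View pics/held2.png

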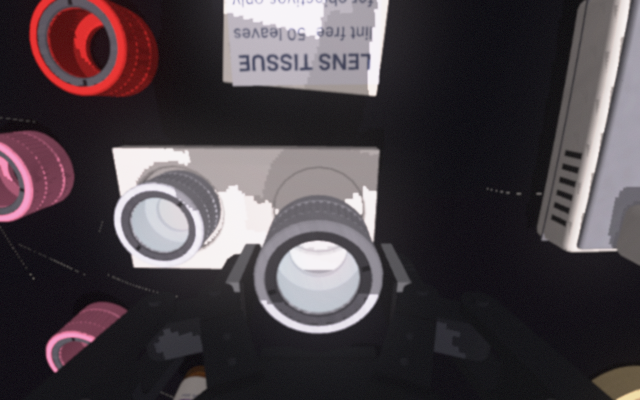

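Run:
```python
from h import *
rows((0.46,0.115,0.16),175.5,5)
```

```text
shift [ 0.0564  0.1612 -0.0612] turn [-0.   -0.   -0.48] per row [ 0.0113  0.0322 -0.0122] [-0.  -0.  -0.1]
```

Call:
carry_out([
  [[0.005,0.012,-0.02],[0,0,0]],
  [[0.015,0.045,-0.04],[0,0,0]],
  [[0.027,0.08,-0.055],[0,0,-0.2]],
  [[0.04,0.115,-0.061],[0,0,-0.4]],
  [[0.051,0.145,-0.061],[0,0,-0.5]],
  [[0.056,0.161,-0.061],[0,0,-0.5]],
  [[0.056,0.161,-0.061],[0,0,-0.5]],
  [[0.056,0.161,-0.061],[0,0,-0.5]],
])

```text
time_s: 17.98
eef_pos: [0.4608, 0.114, 0.1597]
eef_rot: [0.124, 3.139, -0.0]
wrist_force: [0.2, 0.3, -3.3]
grip_width: 0.0555
grip_force: 44.0
```

```bash
cat > rest.py <<'E'
from h import *
c=cam("wrist"); s=state(); im,d=viewer.capture("wrist"); save("rest%.1f.png"%s["time_s"],im)
p=np.array(s["eef_pos"]); print(p.round(4),yaw(),s["wrist_force"].round(2))
M=R.from_rotvec(s["eef_rot"]).as_matrix(); print("tilt",np.degrees(np.arccos(-M[2,2])).round(2))
def ell(m,z):
    cc=max(cv2.findContours(m.astype(np.uint8),cv2.RETR_EXTERNAL,cv2.CHAIN_APPROX_NONE)[0],key=len).reshape(-1,2)
    T=onplane(c,cc,z)[:,:2]
    # algebraic circle fit
    A=np.c_[2*T,np.ones(len(T))]; x=np.linalg.lstsq(A,(T**2).sum(1),rcond=None)[0]
    return x[:2].round(4),np.sqrt(x[2]+x[:2]@x[:2]).round(4),np.round(cv2.minEnclosingCircle(np.float32(T))[0],4)
for q in("rest_top","cell_a"):
    for o in spotter.silhouettes(q,"wrist")[:5]:
        P,uv=cloud(c,d,o["pixels"])
        if len(P)<100: continue
        z=np.percentile(P[:,2],90); k=abs(P[:,2]-z)<.005
        m=np.zeros(d.shape,np.uint8); m[uv[k][:,1],uv[k][:,0]]=1
        print(q,round(o["p"],2),np.round(o["rect"]),"z",z.round(4),*ell(m,z))
E
python3 rest.py
```

```text
[0.4608 0.114  0.1597] 175.4554557027807 [ 0.18  0.27 -3.29]
tilt 0.01
rest_top 0.67 [380. 140. 434. 196.] z 0.0631 [0.4378 0.1821] 0.0199 [0.4372 0.1825]
cell_a 0.9 [255. 192. 381. 335.] z 0.1655 [0.4595 0.114 ] 0.0277 [0.4595 0.1142]
cell_a 0.9 [  2. 102.  32. 162.] z 0.0254 [ 0.3892 -0.1545] 0.0135 [ 0.3904 -0.152 ]
cell_a 0.58 [  1. 213.  83. 285.] z 0.046 [ 0.4919 -0.1443] 0.0281 [ 0.492  -0.1453]
cell_a 0.55 [  0. 306.  43. 370.] z 0.0373 [ 0.6003 -0.2292] 0.0204 [ 0.6021 -0.2289]
```

Run:
```python
from h import *
rows((0.4385,0.1835,0.105),175.5,5)
```

```text
shift [0.0276 0.0676 0.0547] turn [-0.01 -0.01 -0.05] per row [0.0055 0.0135 0.0109] [-0.   -0.   -0.01]
```

Call:
carry_out([
  [[0.01,0.02,0],[0,0,0]],
  [[0.02,0.05,0],[0,0,0]],
  [[0.0276,0.0676,0],[0,0,0]],
  [[0.0276,0.0676,0.015],[0,0,0]],
  [[0.0276,0.0676,0.035],[0,0,0]],
  [[0.0276,0.0676,0.05],[0,0,0]],
  [[0.0276,0.0676,0.0547],[0,0,0]],
  [[0.0276,0.0676,0.0547],[0,0,0]],
])

```text
time_s: 19.12
eef_pos: [0.4384, 0.184, 0.105]
eef_rot: [-0.124, -3.139, 0.0]
wrist_force: [-0.4, 0.8, -3.1]
grip_width: 0.0554
grip_force: 44.2
```

Run:
```python
from h import *
s=state();print(s["eef_pos"].round(4),s["wrist_force"].round(2))
rows((0.4385,0.1835,0.084),175.5,5)
im,d=viewer.capture("wrist"); save("hov.png",im)
a,_=viewer.capture("top"); b,_=viewer.capture("scene")
a=cv2.resize(a[205:265,215:295],None,fx=5,fy=5,interpolation=cv2.INTER_CUBIC)
b=cv2.resize(b[230:290,270:350],None,fx=5,fy=5,interpolation=cv2.INTER_CUBIC)
w=im[100:350,160:480]; w=cv2.resize(w,(384,300))
save("hov3.png",np.vstack([np.hstack([a,b]),np.hstack([w,np.zeros((300,416,3),np.uint8)])])[:600])
```

```text
[0.4384 0.184  0.105 ] [-0.36  0.76 -3.05]
shift [-0.0002 -0.0005  0.021 ] turn [-0.   -0.01 -0.01] per row [-0.     -0.0001  0.0042] [-0. -0. -0.]
```

View pics/hov3.png

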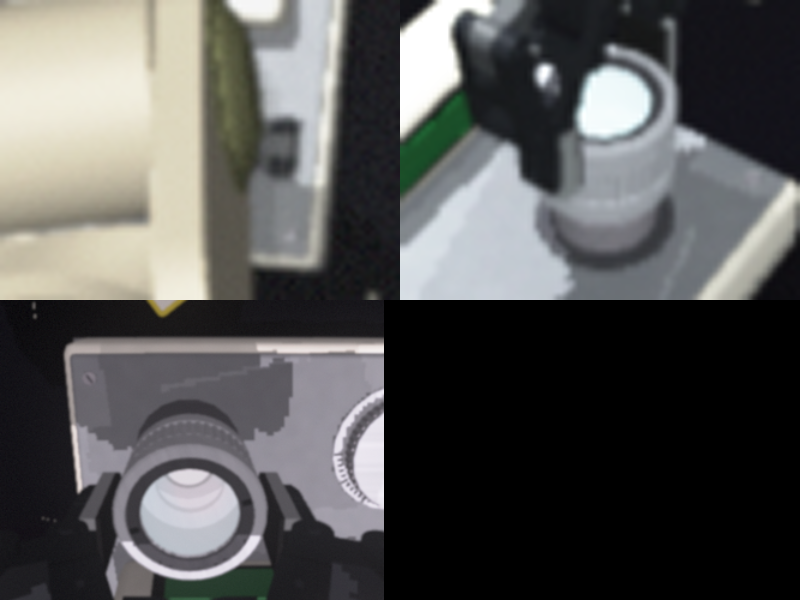

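Call:
carry_out([
  [[0,0,0.005],[0,0,0]],
  [[0,0,0.009],[0,0,0]],
  [[0,0,0.011],[0,0,0]],
  [[0,0,0.013],[0,0,0]],
  [[0,0,0.014],[0,0,0]],
  [[0,0,0.014],[0,0,0]],
])

```text
time_s: 20.02
eef_pos: [0.4382, 0.1843, 0.0911]
eef_rot: [-0.123, -3.139, 0.0]
wrist_force: [-0.2, -0.1, -3.2]
grip_width: 0.0555
grip_force: 44.2
```

Run:
```python
from h import *
for i in range(4):
    viewer.capture("wrist"); s=state();print(s["eef_pos"].round(4),s["wrist_force"].round(2),s["ft_torque"].round(3))
```

```text
[0.4382 0.1843 0.0911] [-0.19  0.24 -1.94] [-0.025 -0.022  0.009]
[0.4382 0.1843 0.0912] [ 0.14 -0.5  -3.08] [-0.009  0.056  0.019]
[0.4382 0.1843 0.0912] [-0.01  0.67 -3.4 ] [ 0.05  -0.051 -0.022]
[0.4382 0.1843 0.0912] [ 0.33 -0.2  -2.84] [0.064 0.008 0.   ]
```

Call:
carry_out([
  [[0,0,0.002],[0,0,0]],
  [[0,0,0.003],[0,0,0]],
  [[0,0,0.004],[0,0,0]],
  [[0,0,0.005],[0,0,0]],
  [[0,0,0.006],[0,0,0]],
  [[0,0,0.007],[0,0,0]],
  [[0,0,0.007],[0,0,0]],
  [[0,0,0.007],[0,0,0]],
])

```text
time_s: 21.22
eef_pos: [0.4382, 0.1843, 0.0841]
eef_rot: [-0.123, -3.139, 0.0]
wrist_force: [-2.4, -1.4, 2.2]
grip_width: 0.0558
grip_force: 44.6
```

Run:
```python
from h import *
F=[]
for i in range(6):
    viewer.capture("wrist"); s=state();F.append(np.r_[s["eef_pos"],s["wrist_force"],s["ft_torque"]])
print(np.mean(F,0).round(4),s["grip_force"])
```

```text
[ 0.4382  0.1843  0.0841 -2.7683 -0.4205  1.9972 -0.0993  0.3921 -0.0155] 44.631581380963326
```

Call:
carry_out([
  [[0.001,0,0],[0,0,0]],
  [[0.002,0,0],[0,0,0]],
  [[0.002,0,0],[0,0,0]],
  [[0.002,0,0],[0,0,0]],
])

```text
time_s: 22.02
eef_pos: [0.4367, 0.1845, 0.0843]
eef_rot: [0.123, 3.138, 0.001]
wrist_force: [3.0, 0.4, 1.9]
grip_width: 0.0558
grip_force: 44.6
```

```bash
cat > f.py <<'E'
from h import *
F=[]
for i in range(6):
    viewer.capture("wrist"); s=state();F.append(np.r_[s["eef_pos"],s["wrist_force"],s["ft_torque"]])
print(np.mean(F,0).round(4),s["grip_force"],s["time_s"])
E
python3 f.py
```

```text
[ 0.4364  0.1845  0.0842  3.0215  0.3639  2.2241  0.0157 -0.5179  0.0189] 44.650204963982105 22.325
```

Call:
carry_out([
  [[-0.0005,0,0],[0,0,0]],
  [[-0.0008,0,0],[0,0,0]],
  [[-0.0008,0,0],[0,0,0]],
  [[-0.0008,0,0],[0,0,0]],
  [[-0.0008,0,0],[0,0,0]],
])

```text
time_s: 22.95
eef_pos: [0.4365, 0.1844, 0.0839]
eef_rot: [-0.123, -3.138, 0.0]
wrist_force: [-3.0, 2.2, 2.1]
grip_width: 0.0557
grip_force: 44.6
```

```bash
python3 f.py; python3 rest.py
python3 - <<'E'
from h import *
a,_=viewer.capture("scene")
save("fin.png",cv2.resize(a[150:350,200:420],None,fx=3,fy=3,interpolation=cv2.INTER_CUBIC))
E
```

```text
[ 0.4367  0.1843  0.084  -3.0193  0.7818  1.8994  0.1832  0.4154 -0.006 ] 44.6443597599864 23.25
[0.4368 0.1843 0.084 ] 175.51756850674778 [-3.06  0.28  2.18]
tilt 0.03
cell_a 0.97 [255. 192. 384. 334.] z 0.0898 [0.4356 0.1843] 0.0277 [0.4355 0.1844]
```

View pics/fin.png

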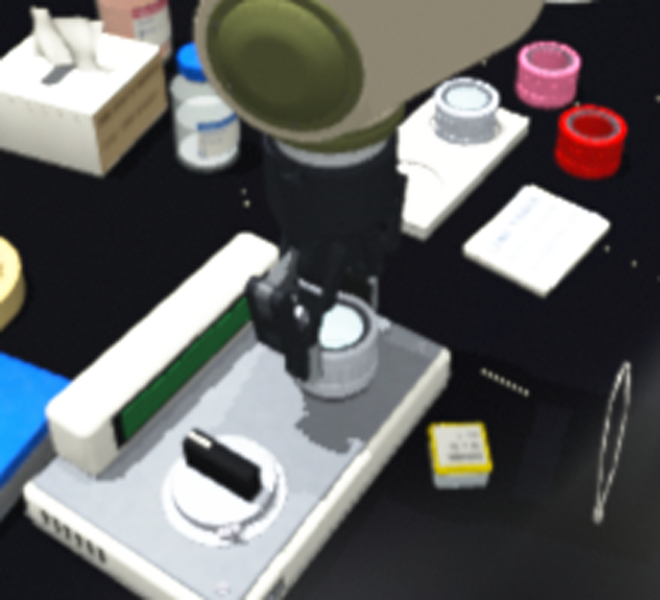

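The picture shows the cell seated level over the rest (335, 350), the drum bar back along the meter's x (220, 465), and the lighter cell in its pocket (465, 110).

```bash
python3 -c "
from station import r
print(r.close_job())"
```

```text
the job is handed in; nothing more can be done
None
```

The job is handed in, though no verdict came back: the drum is at its zero stop, the lighter cell (about 2.1 N) is back in the right pocket, and the heavier one (about 3.3 N) is gripped level over the lens rest, pushed down about 4 mm.

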